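# Cam-lock a leg onto a bench riser frame

## Task

The riser frame on the bench still lacks its second leg. Slide the loose leg up to the open end of the frame until its stud and dowels are fully in, then turn the thumb cam at that end clockwise until it has drawn the leg up flush and firmly tight; stop when it comes up firm, do not force it further, and leave everything else on the bench where it is.

Things in the scene. Friction and masses are not known exactly. Their poses are not given: they have to be found in the camera images.
- frame: Pale wooden riser frame, clamped down flat: board 200 x 110 x 36 mm, far leg already on. Origin: underside, middle of its open end face; x runs from that face into the board, y along the face, z up. In that face, 18 mm up: stud slot 14 wide, 23 tall at y=0; two 13 mm dowel holes, 16 deep, at y=-38 and +38. A red-handled clamp, 76 mm high, stands at x=85..145, y=-30..-175.
- leg: Loose wooden leg, 40 (x) x 250 (y) x 36 (z) mm, 0.2-0.35 kg, at x=-40..0, y=-60..+190. Origin: underside, on the face with the stud (y=0; 7 mm neck, head 10 wide, 20 tall, head centre 28.4 mm out, screwed in up to 2.6 mm more or less) and two 10 mm tapered dowels (y=-38, +38; 15 long), 18 mm up, along +x. Fully home, its origin and axes coincide with the frame's.
- leg_grip (a point): Middle of the leg's section where a gripper can take it across its 40 mm width, clear of the frame: x=-20, y=+110, z=18 mm in the leg's frame. The leg can be slid along the bench while held there.
- cam_turn (a joint): Turn of the open end's cam, rad, grows clockwise seen from above, 0 to 3.2. At 0 (start: 0 to 0.12) its mouth and the orange end of its thumb bar face the open end, so the stud's head can enter. Past about 0.5 its lips close behind the head; the pull starts somewhere from 0.85 to 2.5, depending on the stud, and is firm about 0.3 rad later. It stays where it is left.
- cam: 35 mm metal cam sunk in the board, axis 35 mm in from the open end (y=0), with a grey thumb bar, orange at one end. Lips inside hook behind the stud's head and draw it in 3.4 mm per rad. Origin: on the axis at bench height; turns with the cam. Turning torque: 0.12 N m free, 0.19 snug, 0.22-0.27 firmly tight, from 0.31 overtightened. The far end has a look-alike that is already tight and fixed.
- cam_grip (a point): Grip point of the cam's thumb bar, on the turning axis, 52 mm above the bench. The upright bar is 30 mm long, 10 thick, from 38 to 63 mm height; at cam angle 0 its length lies along the frame's x, at angle a it is turned a clockwise. Needs one to three bites. Held lightly (about 12.5 N on 19 mm wide pads) it twists out of line between the pads, lagging the tool, once firmly tight.
- parts_tray: Bystander: blue open tray with spare dowels and studs, 85 x 115 x 22 mm, origin under its centre.
- screwdriver: Bystander: screwdriver lying beside the frame; origin under its middle.
- glue_bottle: Bystander: small white bottle, orange cap, 32 mm wide, 75 mm tall, standing near the frame, 90 to 150 mm to its +y side; origin under its centre.
- wash_bottle: Bystander: clear bottle with red cap, 64 mm wide, 170 mm tall; origin under its centre.
- media_bottle: Bystander: glass bottle with blue cap, 80 mm wide, 160 mm tall; origin under its centre.
- tip_box: Bystander: green box with clear lid, 122 x 82 x 77 mm; origin under its centre.
- beaker: Bystander: glass cup, 70 mm wide, 90 mm tall; origin under its centre.

How it is judged:
On the way, in this order (a step that is already met when the one before it is completed fails the run):
1. the leg is pushed onto the frame: stud and dowels in, gap under 4 mm (x of leg in the frame of frame above -0.004 m and y of leg in the frame of frame between -0.004 and 0.004 m and angle between the x axis of leg and the x axis of frame, either way round below 0.05 rad), for 0.2 s.
2. the cam has hooked the stud and pulls on it with more than 15 N (contact force between cam and leg above 15 N and value of joint cam_turn above 0.8 rad), for 0.2 s.
At the end, for the whole second after the job is handed in: The leg lies flat on the bench with its inner face against the frame's end (gap under 1.5 mm, sideways within 4 mm, square within 0.05 rad), at rest and released; the cam is turned more than 0.8 rad and holds the stud with a steady pull of more than 15 N (all of step 2 and x of leg in the frame of frame above -0.0015 m and linear speed of leg below 0.01 m/s and y of leg in the frame of frame between -0.004 and 0.004 m and angle between the x axis of leg and the x axis of frame, either way round below 0.05 rad and height (world z) of leg between -0.004 and 0.004 m); the robot touches nothing.
It fails at once if the cam is overtightened or jammed against the stud (more than 45 N between cam and stud) (contact force between cam and leg above 45 N).
It fails at once if a bystander (tray, screwdriver, bottles, tip box, beaker) is moved more than 25 mm (distance of any of parts_tray, screwdriver, glue_bottle, wash_bottle, media_bottle, tip_box, beaker from where it was at the start of the episode above 0.025 m).
It also fails if it takes over 64 s, if anything falls off the work surface, if the arm or the gripper's body presses on something with over 40 N, if the wrist force passes 120 N, or if a joint passes its speed limit or range.

## Robot

A 7-joint arm with a two-finger parallel gripper is mounted at the origin on the work surface. World frame = base frame: x ahead of the robot, y to its left, z up, the work surface at z = 0. Lengths are in m, angles in rad, forces in N, time in s.
With the tool pointing down it reaches from about 0.4 to 0.875 m from the base axis. Payload 19.3 kg.
Tool frame: the origin (TCP) lies on the centre line of the jaws, within the pads' length; the fingertips stand 8 mm ahead of it and the grasp point (between the pads) lies 11 mm behind it; z points along the fingers, y is the line along which they close (so a half turn about z gives the same grasp; the last joint's range is limited). The gripper opens to 85 mm and grips with 20 to 120 N. Pads are 22 mm wide; open, the fingers measure 114 mm over their backs; the gripper's body (76 mm by 85 mm) begins 54 mm behind the grasp point. The pads swing forward as they close: fully open they stand 13 mm farther back than shut.
Start: joints at [-1.22, 0.521, -0.036, 1.599, 0.021, 1.021, -0.113], TCP at [0.255, 0.57, 0.203] pointing down, gripper open.
Joint ranges: [-2.91, 2.91], [-0.3, 2.13], [-1.5, 1.42], [0.17, 2.43], [-1.26, 4.41], [0.16, 1.93], [-2.52, 2.52]. Speed limits (rad/s): [1.89, 1.89, 2.39, 2.39, 3.01, 3.01, 3.01].

## Interface

Orientations are given as [roll, pitch, yaw] about the fixed x, y, z axes, in that order (R = Rz(yaw) Ry(pitch) Rx(roll)).
In Python, from workcell import status, grab_frame, camera_params, bot, search_frame, silhouettes gives the robot as it stands.
- The arm moves only by the shell command python3 -m creep 'ROWS' [FORCE]. ROWS is JSON, a list of rows, each a list of 5 numbers: the shift along the tool's x, y, z in units of 60 mm (1.0 is 60 mm), then the turn about the tool's z in units of 8 degrees (1.0 is 8 degrees), then the opening, from 0 (shut) to 1 (fully open). In form: [[x, y, z, twist, hand], ...]. A call has 1 to 5 rows; each row is the pose to reach, as a shift and turn from the pose commanded when the call began, along the tool's axes at that moment; what a row does not reach only later rows make up. A row lasts 1/8 s, in which the tool goes at most 62.5 mm and 10.7 degrees, less where a joint would pass 70% of its speed; a pose out of reach is approached as far as the arm can. A call with a gripper value outside its range is refused whole. The fingers move at their own pace and stop on an object; FORCE is the grip in N (left out, the last holds). Time passes only in rows, so rows that repeat a pose let the fingers close. It gives the time, the measured TCP pose, the force, the opening and the grip force at its end, in the units of the state.
- status.observe(): the state, without advancing time (a new reading comes with each control period).
- grab_frame(name): name is "side" or "top" or "wrist"; returns the picture (480x640x3 uint8, blue, green, red); there is no depth.
- camera_params(name): a dict with "K" (3x3 intrinsics, pixels), "rvec" (rotation vector, rad) and "tvec" (3), from world to camera coordinates, as OpenCV has them; the wrist camera has in their place "tool_from_camera" (4x4, takes a point from camera to tool coordinates, whose origin is the TCP and whose axes are the flange's). Camera axes: x right, y down, z forward; pixel columns grow to the right and rows downward; lengths in m; the calibration is good to about 2 mm. A picture is of the moment at which its call begins: read the wrist's pose just before it. camera_params takes no time and is no camera call.
- bot.job_done(): hands the job in; it is judged then, once.
Trained networks look in the newest picture that a camera, given by its name, has taken for a name from the list of things; names that differ only in an ending like _2 or _b are one class to them, and where a whole thing is asked for, a point or a joint stands for the part that bears it (a point fixed in the world has none). Each returns a list of dicts, best first, with "p" (0 to 1); they miss things now and then, are a little off and sometimes report something else, mostly with a low value. They report only what shows in the picture. A call takes as long as a camera call.
- search_frame(camera, name): "extent" ([left, top, right, bottom] as shares, 0 to 1, of the picture: columns of its width, rows of its height, round what is visible of it).
- silhouettes(camera, name): "mask" (480x640 bool, what is visible of it) and "extent" ([left, top, right, bottom] as shares, 0 to 1, of the picture: columns of its width, rows of its height, round what is visible of it).
The state is a dict: "clock": time; "qpos": joint angles; "qd": joint speeds; "joint_efforts": joint torques, N m; "position": TCP position; "tool_rot": TCP orientation; "force": force on the tool from outside, world axes, zero at the start; "moment": the same for the moment, N m; "grip_width": finger opening in m; "finger_force": force on a finger pad.
Only numpy, scipy, OpenCV 4.12 (cv2) and the standard library are available. Lean on these libraries where they do the work, as an engineer would, in place of code of your own. Each camera call takes 0.05 s, during which the arm holds its last target. There are 200 camera calls.

## Working session

There is one attempt and no reset: what is moved stays moved. The work goes in short steps, Python scripts to look and compute and a shell command to move; the robot and the scene stay as the last step left them, time stands still between calls to the robot, and variables do not carry over. Pictures are saved under pics/ and viewed, at most 11 in all, crops included, and the job is handed in when it is done.

```bash
ls; mkdir -p pics; cat > h.py <<'E'
import numpy as np, cv2
from workcell import status, grab_frame, camera_params, bot, search_frame, silhouettes
from scipy.spatial.transform import Rotation as Ro
def cam(n, st=None):
    p=camera_params(n); K=np.array(p["K"])
    if n=="wrist":
        st=st or status.observe()
        T=np.eye(4); T[:3,:3]=Ro.from_euler('xyz',st["tool_rot"]).as_matrix(); T[:3,3]=st["position"]
        M=T@np.array(p["tool_from_camera"]); return K,M[:3,:3],M[:3,3]
    R=cv2.Rodrigues(np.array(p["rvec"],float))[0]; t=np.array(p["tvec"]).ravel()
    return K,R.T,-R.T@t
def ray(c,uv):
    K,R,o=c; return o,R@np.linalg.inv(K)@np.array([uv[0],uv[1],1.])
def onz(c,uv,z):
    o,d=ray(c,uv); return o+d*(z-o[2])/d[2]
def proj(c,P):
    K,R,o=c; q=K@(R.T@(np.array(P)-o)); return q[:2]/q[2]
def tri(rs):
    A=0;b=0
    for o,d in rs:
        d=d/np.linalg.norm(d);M=np.eye(3)-np.outer(d,d);A=A+M;b=b+M@o
    return np.linalg.solve(A,b)
E
python3 - <<'E'
from h import *
st=status.observe(); print(st["clock"],st["position"],st["tool_rot"],st["grip_width"])
ims={}
for n in("side","top"):
    ims[n]=grab_frame(n); cv2.imwrite(f"pics/{n}0.png",ims[n])
    c=cam(n); print(n,c[2].round(3),c[1][:,2].round(3))
    for k in("frame","leg","cam","glue_bottle"):
        r=silhouettes(n,k)
        for q in r[:2]:
            m=q["mask"].astype(np.uint8); b=cv2.minAreaRect(cv2.findNonZero(m)) if m.any() else 0
            print(k,round(q["p"],2),[np.round(x,1).tolist() if not isinstance(x,float) else round(x,1) for x in b])
E
```

```text
pics
0.0 [0.25517416 0.57012817 0.20212363] [-3.14045415e+00  7.24197536e-05  2.72082455e+00] 0.08535555698927282
side [ 0.071 -0.823  0.725] [ 0.46   0.688 -0.561]
frame 0.61 [[326.0, 239.5], [83.9, 99.4], 49.7]
leg 0.68 [[250.0, 244.1], [81.3, 37.2], 64.0]
cam 0.6 [[249.3, 244.5], [79.4, 34.9], 62.2]
glue_bottle 0.63 [[309.0, 203.5], [29.0, 12.0], 90.0]
top [0.483 0.008 1.323] [ 0.098 -0.009 -0.995]
frame 0.74 [[295.4, 192.0], [152.0, 111.9], 56.1]
leg 0.74 [[267.4, 280.8], [113.9, 32.8], 11.7]
cam 0.63 [[298.2, 247.8], [14.1, 14.8], 45.0]
glue_bottle 0.78 [[248.0, 194.0], [17.0, 14.1], 45.0]
```

View pics/top0.png

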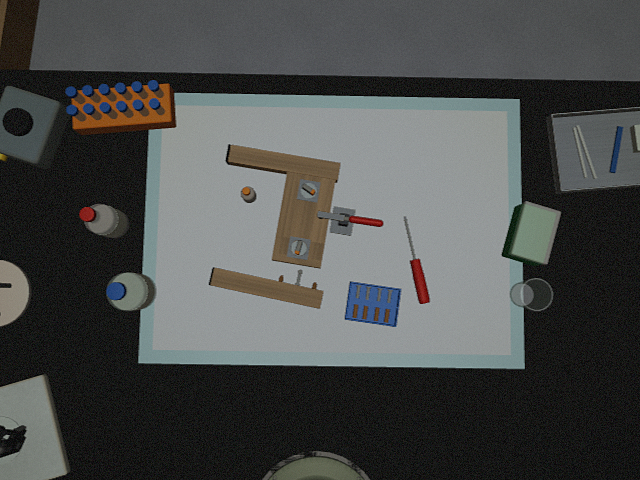

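View pics/side0.png

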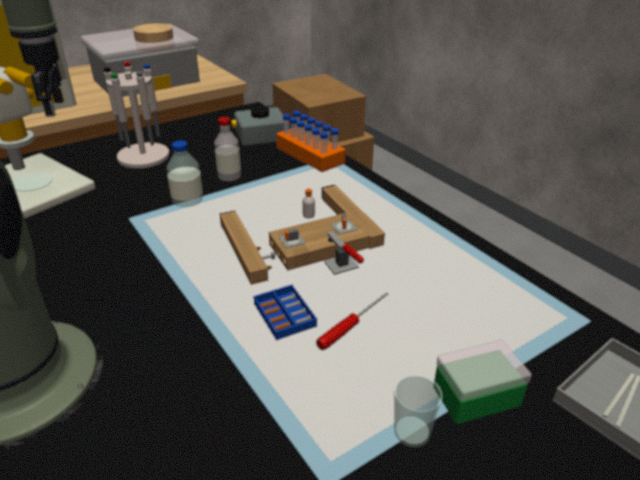

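The top view shows the frame's board with its open end at about (273..321, 263). Its cam is at (298,247) with the bar pointing up-down. The leg lies below it, from (211,276) to (322,300), with stud and dowels pointing up at (280..315, 280). The glue bottle is at (248,194) and the clamp at (345,218).

```bash
cat >> h.py <<'E'
def rep(n,c,k,z,ang=None):
    r=silhouettes(n,k)
    for q in r[:1]:
        cs=max(cv2.findContours(q["mask"].astype(np.uint8),0,1)[0],key=cv2.contourArea)
        b=cv2.boxPoints(cv2.minAreaRect(cs)); w=np.array([onz(c,p,z)[:2] for p in b])
        print(k,round(q["p"],2),"ctr",w.mean(0).round(4),"corners",w.round(3).tolist(),"px",b.astype(int).tolist())
E
python3 - <<'E'
from h import *
c=cam("top")
for nm,uv,z in [("openL",(273,260),.036),("openR",(321,267),.036),("boardRfar",(338,182),.036),("cam",(298.5,247.5),.05),("farcam",(309,189),.05),("legTL",(213,268),.036),("legBL",(210,285),.036),("legTR",(323,291),.036),("legBR",(321,307),.036)]:
    print(nm,onz(c,uv,z).round(4))
st=status.observe();p=camera_params("wrist");print(np.array(p["tool_from_camera"]).round(3),p["K"])
R=Ro.from_euler('xyz',st["tool_rot"]).as_matrix();print(R.round(3))
E
```

```text
openL [0.5599 0.102  0.036 ]
openR [ 0.5461 -0.0039  0.036 ]
boardRfar [ 0.7365 -0.0391  0.036 ]
cam [0.5872 0.046  0.05  ]
farcam [0.717  0.0252 0.05  ]
legTL [0.5403 0.2333 0.036 ]
legBL [0.503  0.2387 0.036 ]
legTR [ 0.4935 -0.009   0.036 ]
legBR [ 0.4586 -0.0051  0.036 ]
[[ 0.001 -0.963 -0.271  0.068]
 [ 1.     0.001 -0.     0.   ]
 [ 0.    -0.271  0.963 -0.171]
 [ 0.     0.     0.     1.   ]] [[377.20001063   0.         322.82546399]
 [  0.         377.20001063 243.24893212]
 [  0.           0.           1.        ]]
[[-0.913  0.408 -0.   ]
 [ 0.408  0.913 -0.   ]
 [-0.    -0.    -1.   ]]
```

```bash
python3 -m creep '[[-0.8,-0.55,-0.2,1,1],[-1.6,-1.1,-0.3,2,1],[-2.4,-1.65,-0.4,3,1],[-3.2,-2.2,-0.5,4,1],[-4,-2.75,-0.5,5,1]]' 60; cat >> h.py <<'E'
def to(goal,yaw=None):
    "tool-axis units from measured pose to world goal, yaw = wanted direction of tool y (mod pi)"
    st=status.observe(); R=Ro.from_euler('xyz',st["tool_rot"]).as_matrix()
    d=R.T@(np.array(goal)-st["position"])/0.06
    a=np.arctan2(R[1,1],R[0,1]); t=0
    if yaw is not None: t=(a-yaw+np.pi/2)%np.pi-np.pi/2
    print("t",round(st["clock"],2),"pos",np.round(st["position"],4),"ydir",round(a,4),"q7",round(st["qpos"][6],3),"F",np.round(st["force"],1),"grip",round(st["grip_width"],4),"| units",d.round(3),"twist",round(np.degrees(t)/8,2),"alt",round(np.degrees(t)/8-np.sign(t)*22.5,2))
E
python3 -c "
from h import *
to([0.507,0.158,0.22],-0.19)"
```

```text
clock: 1.12
position: [0.4079, 0.3203, 0.2334]
tool_rot: [3.14, -0.001, 2.018]
force: [1.7, 0.5, -0.8]
grip_width: 0.0854
finger_force: 0.0
t 1.12 pos [0.4079 0.3203 0.2334] ydir 0.4473 q7 -0.261 F [ 1.7  0.5 -0.8] grip 0.0854 | units [-3.153  0.319  0.221] twist 4.56 alt -17.94
```

```bash
python3 -m creep '[[-1,0.1,0.1,1.2,1],[-2,0.2,0.2,2.4,1],[-3.15,0.3,0.2,3.6,1],[-3.15,0.3,0.2,4.5,1],[-3.15,0.3,0.2,4.5,1]]'; python3 - <<'E'
from h import *
to([0.507,0.158,0.22],-0.19)
st=status.observe(); im=grab_frame("wrist"); cv2.imwrite("pics/w1.png",im)
c=cam("wrist",st)
rep("wrist",c,"leg",.036);rep("wrist",c,"frame",.036);rep("wrist",c,"cam",.038)
E
```

```text
clock: 1.75
position: [0.5058, 0.1592, 0.2206]
tool_rot: [-3.142, 0.0, 1.394]
force: [-0.3, -0.4, 0.0]
grip_width: 0.0856
finger_force: 0.0
t 1.75 pos [0.5058 0.1592 0.2206] ydir -0.177 q7 -0.428 F [-0.3 -0.4  0. ] grip 0.0856 | units [-0.016  0.023  0.011] twist 0.09 alt -22.41
leg 0.96 ctr [0.5153 0.1154] corners [[0.504, 0.244], [0.567, 0.233], [0.533, -0.015], [0.457, -0.001]] px [[304, 120], [375, 120], [375, 364], [304, 364]]
frame 0.87 ctr [0.6817 0.1049] corners [[0.575, 0.254], [0.799, 0.214], [0.812, -0.048], [0.541, -0.0]] px [[381, 94], [639, 94], [639, 351], [381, 351]]
cam 0.6 ctr [0.5893 0.048 ] corners [[0.574, 0.068], [0.608, 0.062], [0.605, 0.028], [0.57, 0.034]] px [[405, 288], [439, 288], [439, 319], [405, 319]]
```

View pics/w1.png

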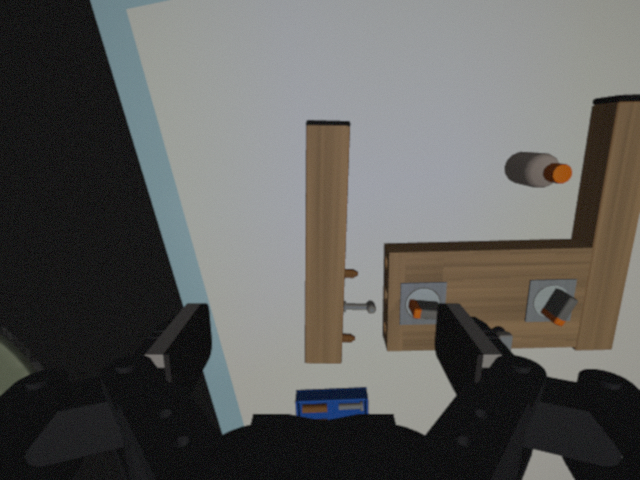

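The wrist view shows the leg's top face with corners (306,123), (349,123), (341,362) and (305,362). The stud head is at (370,307) and the dowels at (350,273) and (348,338). The board's top open edge runs from (390,251) to (388,349). The cam plate is centred at (424,303), with the orange end facing the open end.

```bash
python3 - <<'E'
from h import *
c=cam("wrist");ct=cam("top")
L=[onz(c,p,.036)[:2] for p in [(306,124),(349,124),(341,362),(305,362)]]
print("leg",np.round(L,4).tolist(),[round(float(np.linalg.norm(L[i]-L[i-1])),4) for i in range(4)])
def yaw(v): return round(float(np.arctan2(-v[0],v[1])),4)
print("leg yaw L",yaw(L[0]-L[3]),"R",yaw(L[1]-L[2]),"ends",[round(float(np.arctan2(*(L[a]-L[b])[::-1])),4) for a,b in((1,0),(2,3))])
F=[onz(c,p,.036)[:2] for p in [(390.5,251),(388.5,349)]]
print("frame",np.round(F,4).tolist(),np.linalg.norm(F[0]-F[1]),yaw(F[0]-F[1]),"mid",(F[0]+F[1])/2)
B=[onz(c,p,.036)[:2] for p in [(388.5,349),(574,349)]];v=B[1]-B[0];print("right edge",np.round(B,4).tolist(),np.linalg.norm(v),np.arctan2(v[1],v[0]))
P=[onz(c,p,.036)[:2] for p in [(424,303),(552,303)]];v=P[1]-P[0];print("plates",np.round(P,4).tolist(),np.arctan2(v[1],v[0]))
s=[onz(c,p,.018)[:2] for p in [(345,307),(371,307),(356,273),(354,338)]];print("stud base/tip,dowel tips",np.round(s,4).tolist())
print("legendL z", tri([ray(c,(306,124)),ray(ct,(213,268))]), "legBR",tri([ray(c,(305,362)),ray(ct,(321,307))]),"openL",tri([ray(c,(390.5,251)),ray(ct,(274,260))]))
E
```

```text
leg [[0.5045, 0.2421], [0.5426, 0.2355], [0.497, -0.0043], [0.4589, 0.0023]] [0.2441, 0.0387, 0.2441, 0.0387]
leg yaw L -0.1882 R -0.1881 ends [-0.1717, -0.1715]
frame [[0.5647, 0.1105], [0.5493, 0.0027]] 0.10896602581598336 -0.1425 mid [0.55700316 0.05660384]
right edge [[0.5493, 0.0027], [0.7436, -0.031]] 0.19724202746143607 -0.17150563362014637
plates [[0.5917, 0.0493], [0.721, 0.0269]] -0.17155025921799325
stud base/tip,dowel tips [[0.5109, 0.0501], [0.5386, 0.0453], [0.5284, 0.0867], [0.5149, 0.0114]]
legendL z [0.52218765 0.23043005 0.10496584] legBR [ 0.45768302 -0.00510102  0.02456229] openL [0.56461978 0.10213093 0.01218899]
```

```bash
python3 - <<'E'
from h import *
im=cv2.imread("pics/w1.png"); g=cv2.GaussianBlur(cv2.cvtColor(im,6),(3,3),0); c=cam("wrist")
l=cv2.createLineSegmentDetector().detect(g)[0][:,0]
for s in l:
    n=np.hypot(s[2]-s[0],s[3]-s[1])
    if n>30 and 290<s[0]<640 and 90<s[1]<370:
        A,B=onz(c,s[:2],.036)[:2],onz(c,s[2:],.036)[:2]; v=B-A
        a=np.arctan2(v[1],v[0]); a=(a+np.pi/4)%(np.pi/2)-np.pi/4
        print(s.round(1).tolist(),"yaw",round(a,3),A.round(4).tolist(),B.round(4).tolist())
E
python3 -m creep '[[0,0.05,1,0.09,1],[0,0.05,2,0.09,1],[0,0.05,2.8,0.09,1],[0,0.05,2.8,0.09,1]]'; python3 -c "
from h import *
to([0.509,0.160,0.014],-0.186)"
```

```text
[308.1000061035156, 119.4000015258789, 348.1000061035156, 120.5] yaw -0.196 [0.5071, 0.2456] [0.5423, 0.2386]
[511.8999938964844, 352.70001220703125, 543.5999755859375, 365.79998779296875] yaw -0.588 [0.6784, -0.0241] [0.7114, -0.0462]
[594.2999877929688, 97.5999984741211, 638.2999877929688, 93.30000305175781] yaw -0.077 [0.7595, 0.2205] [0.7975, 0.2175]
[578.2000122070312, 368.3999938964844, 610.9000244140625, 370.79998779296875] yaw -0.256 [0.7482, -0.0558] [0.7831, -0.0649]
[382.20001220703125, 348.1000061035156, 383.1000061035156, 243.10000610351562] yaw -0.136 [0.5428, 0.0049] [0.5586, 0.1198]
[384.3999938964844, 242.8000030517578, 570.5999755859375, 238.3000030517578] yaw -0.146 [0.5599, 0.1199] [0.7394, 0.0934]
[570.7000122070312, 237.89999389648438, 592.5, 100.5] yaw -0.147 [0.7396, 0.0937] [0.758, 0.2183]
[303.70001220703125, 361.8999938964844, 305.20001220703125, 120.5999984741211] yaw -0.191 [0.4576, 0.0027] [0.5043, 0.2451]
[349.8999938964844, 124.30000305175781, 344.70001220703125, 265.70001220703125] yaw -0.191 [0.5434, 0.2351] [0.5179, 0.1031]
[541.5999755859375, 189.1
[... 1553 characters left out ...]
.0, 351.6000061035156] yaw 0.481 [0.6144, 0.0432] [0.646, -0.0173]
[530.9000244140625, 280.70001220703125, 525.9000244140625, 319.3999938964844] yaw -0.144 [0.7003, 0.0553] [0.6941, 0.0128]
[444.29998779296875, 282.29998779296875, 403.1000061035156, 283.8999938964844] yaw -0.128 [0.6142, 0.0685] [0.573, 0.0738]
[574.4000244140625, 279.5, 533.0999755859375, 280.79998779296875] yaw -0.137 [0.7434, 0.0491] [0.7025, 0.0548]
clock: 2.45
position: [0.5066, 0.159, 0.0505]
tool_rot: [-3.137, 0.003, 1.384]
force: [-0.1, 0.9, 0.5]
grip_width: 0.0856
finger_force: 0.0
t 2.45 pos [0.5066 0.159  0.0505] ydir -0.187 q7 -0.327 F [-0.1  0.9  0.5] grip 0.0856 | units [0.026 0.038 0.608] twist -0.01 alt 22.49
```

```bash
python3 -m creep '[[0.07,0.04,0.3,0,1],[0.07,0.04,0.6,0,1],[0.07,0.04,0.6,0,1],[0.07,0.04,0.6,0,0.4],[0.07,0.04,0.6,0,0.3]]' 40;python3 -m creep '[[0,0,0,0,0.2],[0,0,0,0,0.2],[0,0,0,0,0.2]]'; python3 - <<'E'
from h import *
to([0.509,0.160,0.014],-0.186)
st=status.observe(); im=grab_frame("wrist"); cv2.imwrite("pics/w2.png",im)
E
```

```text
clock: 3.08
position: [0.5121, 0.1629, 0.0173]
tool_rot: [3.141, -0.0, 1.382]
force: [0.4, -0.3, -0.3]
grip_width: 0.0513
finger_force: 0.0
clock: 3.45
position: [0.5118, 0.1628, 0.0168]
tool_rot: [3.142, -0.0, 1.382]
force: [0.7, 0.2, 1.3]
grip_width: 0.0171
finger_force: 0.0
t 3.45 pos [0.5118 0.1628 0.0168] ydir -0.189 q7 -0.312 F [0.7 0.2 1.3] grip 0.0171 | units [-0.055 -0.037  0.046] twist -0.02 alt 22.48
```

View pics/w2.png

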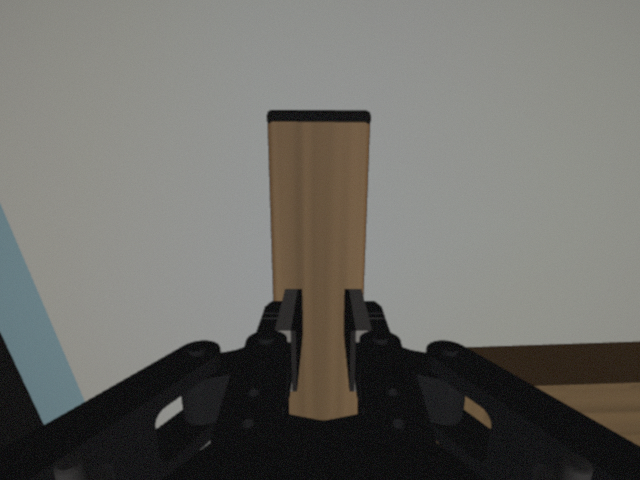

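The wrist picture shows the pads at (277–372, 290–390) over the leg, but the opening reads 17 mm with no finger force, so they may be above the leg. I'll check from the side.

```bash
python3 - <<'E'
from h import *
st=status.observe();print(st["grip_width"],st["finger_force"],st["position"])
im=grab_frame("side"); a=cv2.resize(im[190:300,190:350],None,fx=5,fy=5)
cv2.imwrite("pics/s2.png",a[:, :800])
E
```

```text
0.017172775041917863 0.0 [0.51176194 0.16278438 0.01673842]
```

View pics/s2.png

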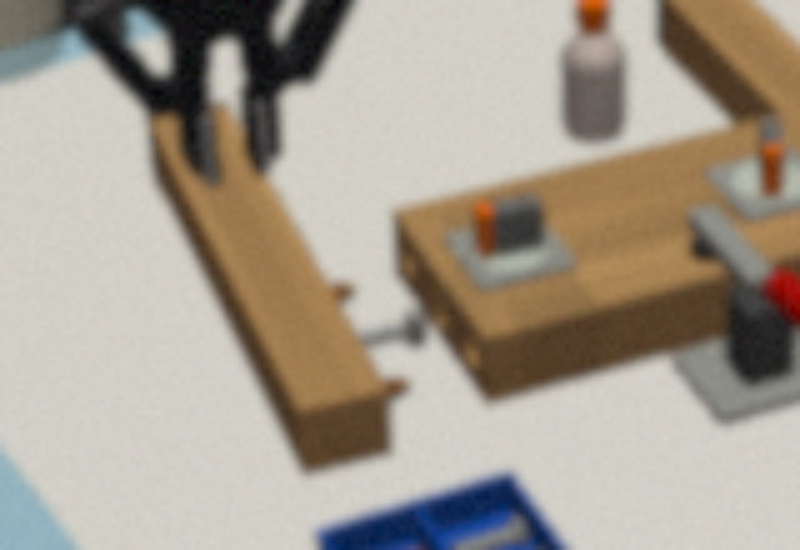

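```bash
python3 - <<'E'
from h import *
c=cam("side"); f=lambda P:((proj(c,P)-[190,190])*5).round(0)
for z in (.009,.0167,.036,.05,.07): print(z,f([.5118,.1628,z]))
O=np.array([.508,.0525]);X=np.array([.982,-.187]);Y=np.array([.187,.982])
for a,b in((0,-.06),(-.04,-.06),(0,.19),(-.04,.19)): print(a,b,f([*(O+a*X+b*Y),.036]),f([*(O+a*X+b*Y),0]))
cw=cam("wrist")
for x in (-.011,.011):
  for z in(-.06,-.03,-.005,.008):
    st=status.observe();R=Ro.from_euler('xyz',st["tool_rot"]).as_matrix()
    print("wrist",x,z,[proj(cw,R@np.array([x,y,z])+st["position"]).round(0) for y in(-.0085,.0085,.02)])
E
```

```text
0.009 [236. 235.]
0.0167 [234. 222.]
0.036 [231. 187.]
0.05 [229. 161.]
0.07 [225. 124.]
0 -0.06 [385. 382.] [389. 450.]
-0.04 -0.06 [292. 405.] [298. 473.]
0 0.19 [218.  96.] [224. 159.]
-0.04 0.19 [137. 112.] [144. 176.]
wrist -0.011 -0.06 [array([296., 381.]), array([346., 381.]), array([380., 381.])]
wrist -0.011 -0.03 [array([301., 336.]), array([342., 336.]), array([369., 336.])]
wrist -0.011 -0.005 [array([304., 310.]), array([339., 310.]), array([363., 310.])]
wrist -0.011 0.008 [array([305., 299.]), array([338., 299.]), array([361., 299.])]
wrist 0.011 -0.06 [array([295., 322.]), array([347., 323.]), array([383., 323.])]
wrist 0.011 -0.03 [array([300., 287.]), array([343., 287.]), array([371., 287.])]
wrist 0.011 -0.005 [array([303., 266.]), array([340., 266.]), array([365., 267.])]
wrist 0.011 0.008 [array([305., 258.]), array([339., 258.]), array([362., 258.])]
```

The tips clearly stand about 33–40 mm behind the reported TCP, above the leg top. I'll open, go lower in guarded steps and check the force.

```bash
python3 -m creep '[[0,0,0,0,1],[0,0,0,0,1],[0,0,0,0,1],[0,0,0,0,1]]'; python3 -m creep '[[0,0,0.15,0,1],[0,0,0.3,0,1],[0,0,0.3,0,1]]' 40;  python3 - <<'E'
from h import *
to([0.509,0.160,-0.02],-0.188)
im=grab_frame("wrist"); cv2.imwrite("pics/w3.png",im)
E
```

```text
clock: 4.05
position: [0.5118, 0.1628, 0.0167]
tool_rot: [3.142, 0.0, 1.382]
force: [0.4, 0.3, 0.2]
grip_width: 0.0853
finger_force: 0.0
clock: 4.42
position: [0.5112, 0.1625, -0.0023]
tool_rot: [-3.14, 0.001, 1.382]
force: [0.3, 0.1, 0.2]
grip_width: 0.0853
finger_force: 0.0
t 4.42 pos [ 0.5112  0.1625 -0.0023] ydir -0.1892 q7 -0.302 F [0.3 0.1 0.2] grip 0.0853 | units [-0.047 -0.028  0.295] twist -0.01 alt 22.49
```

View pics/w3.png

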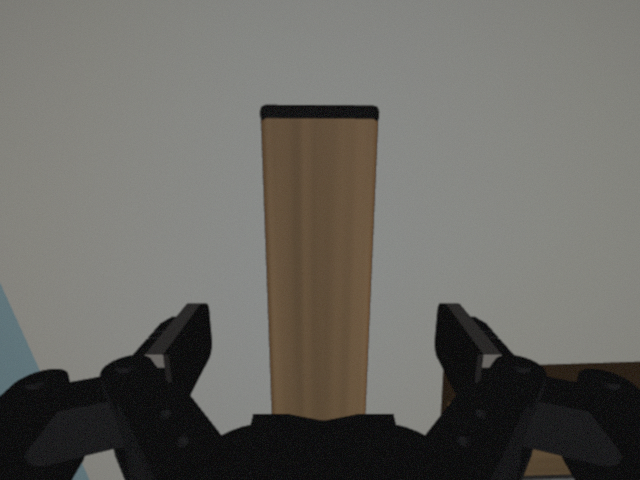

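The leg (cols 268–370) is centred between the open pads (210–437), but the pads still look higher than its top. I'll go on down.

```bash
python3 -m creep '[[0,0,0.15,0,1],[0,0,0.3,0,1],[0,0,0.3,0,1]]' 40; python3 -m creep '[[0,0,0,0,0.6],[0,0,0,0,0.5],[0,0,0,0,0.4],[0,0,0,0,0.35],[0,0,0,0,0.35]]' 40
```

```text
clock: 4.85
position: [0.5113, 0.1626, -0.0201]
tool_rot: [-3.141, 0.001, 1.382]
force: [0.1, -0.4, 0.9]
grip_width: 0.085
finger_force: 0.0
clock: 5.48
position: [0.5118, 0.1629, -0.0189]
tool_rot: [3.142, -0.0, 1.382]
force: [-2.8, -0.5, 7.1]
grip_width: 0.0398
finger_force: 40.8
```

```bash
python3 -c "
from h import *
to([0.5165,0.1713,-0.0189],-0.146)"
```

```text
t 5.47 pos [ 0.5118  0.1629 -0.0189] ydir -0.1893 q7 -0.294 F [-2.8 -0.5  7.1] grip 0.0398 | units [ 0.153  0.051 -0.   ] twist -0.31 alt 22.19
```

```bash
python3 -m creep '[[0.05,0.02,0,-0.1,0.35],[0.1,0.04,0,-0.2,0.35],[0.15,0.05,0,-0.32,0.35],[0.15,0.05,0,-0.32,0.35]]'; python3 - <<'E'
from h import *
to([0.5165,0.1713,-0.0189],-0.146)
a=grab_frame("side")[205:295,200:320]; b=grab_frame("top")[225:325,190:350]
a=cv2.resize(a,(720,540),interpolation=2)[:300]; b=cv2.resize(b,(800,500),interpolation=2)
cv2.imwrite("pics/m1.png",np.vstack([cv2.resize(grab_frame("side")[205:285,200:360],(600,300),interpolation=2),cv2.resize(grab_frame("top")[250:330,200:360],(600,300),interpolation=2)]))
E
```

```text
clock: 5.98
position: [0.5166, 0.1706, -0.0189]
tool_rot: [3.141, 0.0, 1.426]
force: [-1.5, -3.8, 7.7]
grip_width: 0.0395
finger_force: 40.5
t 5.97 pos [ 0.5166  0.1706 -0.0189] ydir -0.1446 q7 -0.275 F [-1.5 -3.8  7.7] grip 0.0395 | units [ 0.012 -0.003  0.   ] twist 0.01 alt -22.49
```

View pics/m1.png

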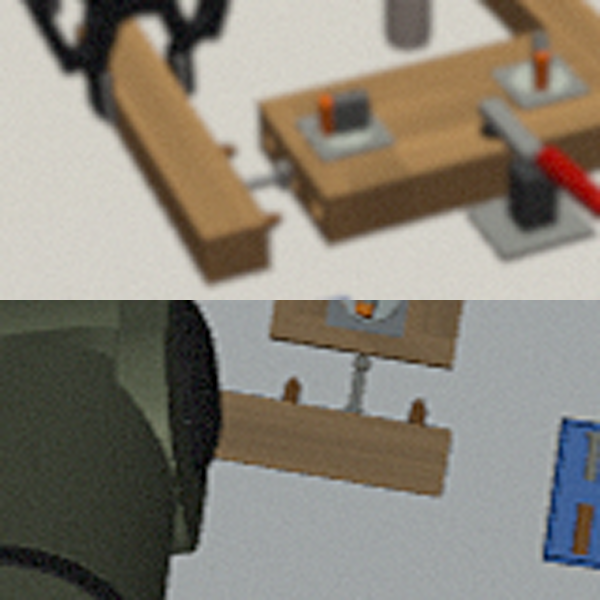

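The top crop shows the stud head at (362,360), under the board-edge midpoint at about (363,353), with leg and board edges parallel. It is aligned, so I'll push in.

```bash
python3 -m creep '[[0.01,0.08,0,0,0.35],[0.01,0.16,0,0,0.35],[0.01,0.24,0,0,0.35],[0.01,0.3,0,0,0.35],[0.01,0.3,0,0,0.35]]';python3 -c "
from h import *
to([0.5521,0.1661,-0.0189],-0.146)"
```

```text
clock: 6.8
position: [0.5337, 0.1693, -0.0189]
tool_rot: [-3.14, -0.0, 1.426]
force: [-7.1, 0.4, 11.2]
grip_width: 0.0392
finger_force: 41.7
t 6.8 pos [ 0.5337  0.1693 -0.0189] ydir -0.1446 q7 -0.268 F [-7.1  0.4 11.2] grip 0.0392 | units [-0.008  0.312 -0.001] twist 0.01 alt -22.49
```

```bash
python3 -m creep '[[0,0.06,0,0,0.35],[0,0.12,0,0,0.35],[0,0.18,0,0,0.35],[0,0.18,0,0,0.35]]';python3 -m creep '[[0,0.04,0,0,0.35],[0,0.08,0,0,0.35],[0,0.12,0,0,0.35],[0,0.12,0,0,0.35]]';python3 -c "
from h import *
to([0.5521,0.1661,-0.0189],-0.146)"
```

```text
clock: 7.3
position: [0.5444, 0.1678, -0.0189]
tool_rot: [-3.14, -0.0, 1.426]
force: [-6.2, 0.4, 10.9]
grip_width: 0.0396
finger_force: 41.5
clock: 7.8
position: [0.5513, 0.1668, -0.0189]
tool_rot: [-3.14, -0.0, 1.426]
force: [-7.5, 0.5, 11.0]
grip_width: 0.0395
finger_force: 41.8
t 7.8 pos [ 0.5513  0.1668 -0.0189] ydir -0.1445 q7 -0.26 F [-7.5  0.5 11. ] grip 0.0395 | units [-0.009  0.015  0.   ] twist 0.01 alt -22.49
```

No resistance so far; push on in small steps until contact.

```bash
python3 -m creep '[[0,0.02,0,0,0.35],[0,0.04,0,0,0.35],[0,0.04,0,0,0.35]]';python3 -m creep '[[0,0.02,0,0,0.35],[0,0.04,0,0,0.35],[0,0.04,0,0,0.35]]';python3 - <<'E'
from h import *
to([0.5521,0.1661,-0.0189],-0.146)
cv2.imwrite("pics/m2.png",np.vstack([cv2.resize(grab_frame("side")[205:285,200:360],(600,300),interpolation=2),cv2.resize(grab_frame("top")[230:310,200:360],(600,300),interpolation=2)]))
E
```

```text
clock: 8.18
position: [0.5522, 0.1666, -0.0189]
tool_rot: [-3.137, 0.0, 1.427]
force: [-16.7, 2.1, 20.6]
grip_width: 0.0395
finger_force: 43.2
clock: 8.55
position: [0.5522, 0.1667, -0.019]
tool_rot: [-3.133, 0.001, 1.427]
force: [-33.1, 2.9, 34.2]
grip_width: 0.0398
finger_force: 46.2
t 8.55 pos [ 0.5522  0.1667 -0.019 ] ydir -0.1439 q7 -0.259 F [-33.1   2.9  34.2] grip 0.0398 | units [-0.01  -0.    -0.001] twist 0.02 alt -22.48
```

View pics/m2.png

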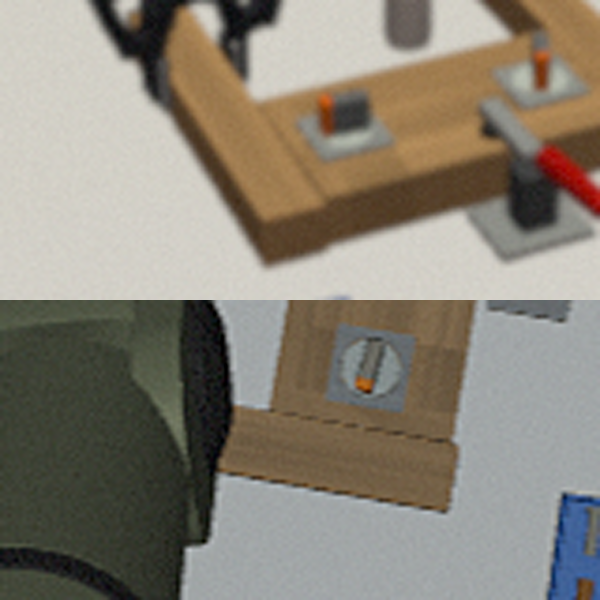

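The leg is seated flush in both views, with the bar's orange end still at the open side. I'll relax the push, release and lift.

```bash
python3 -m creep '[[0,-0.04,0,0,0.35],[0,-0.06,0,0,0.35],[0,-0.06,0,0,0.6],[0,-0.06,0,0,0.7],[0,-0.06,0,0,0.7]]';python3 -m creep '[[0,0,-0.5,0,0.7],[0,0,-1.2,0,0.7],[0,0,-2,0,0.7],[0,0,-2,0,0.7]]';python3 -c "
from h import *
to([0.591,0.0499,0.1],1.425)"
```

```text
clock: 9.28
position: [0.5535, 0.1662, -0.0193]
tool_rot: [3.141, 0.0, 1.426]
force: [0.4, 1.2, -0.7]
grip_width: 0.06
finger_force: 0.0
clock: 9.78
position: [0.5551, 0.1668, 0.1039]
tool_rot: [3.137, -0.003, 1.426]
force: [0.6, 0.2, -0.5]
grip_width: 0.06
finger_force: 0.0
t 9.78 pos [0.5551 0.1668 0.1039] ydir -0.1446 q7 -0.311 F [ 0.6  0.2 -0.5] grip 0.06 | units [-1.842  0.872  0.065] twist -11.24 alt 11.26
```

```bash
python3 -m creep '[[-0.5,0.2,0,-1.3,0.6],[-1,0.5,0,-2.6,0.6],[-1.5,0.7,0,-3.9,0.6],[-1.84,0.87,0,-5.2,0.6],[-1.84,0.87,0,-6.5,0.6]]';python3 -m creep '[[0,0,0,-1.3,0.6],[0,0,0,-2.6,0.6],[0,0,0,-3.9,0.6],[0,0,0,-4.75,0.6],[0,0,0,-4.75,0.6]]';python3 - <<'E'
from h import *
to([0.591,0.0499,0.1],1.425)
st=status.observe(); im=grab_frame("wrist"); cv2.imwrite("pics/w4.png",im)
c=cam("wrist",st);rep("wrist",c,"cam",.04)
for z in(.038,.063): print(proj(c,[.591,.0499,z]))
E
```

```text
clock: 10.4
position: [0.5891, 0.0472, 0.0999]
tool_rot: [-3.14, 0.0, 2.337]
force: [0.1, 1.3, 0.3]
grip_width: 0.0509
finger_force: 0.0
clock: 11.02
position: [0.5888, 0.0494, 0.1]
tool_rot: [3.141, -0.001, 2.996]
force: [0.4, 0.8, 0.3]
grip_width: 0.0515
finger_force: 0.0
t 11.03 pos [0.5888 0.0494 0.1   ] ydir 1.4254 q7 1.157 F [0.4 0.8 0.3] grip 0.0515 | units [-0.036  0.014 -0.   ] twist 0.0 alt -22.5
cam 0.58 ctr [0.5902 0.0468] corners [[0.587, 0.022], [0.565, 0.051], [0.593, 0.071], [0.616, 0.042]] px [[280, 251], [319, 211], [357, 249], [318, 289]]
[323.73173955 250.48117683]
[323.82541806 262.89689839]
```

View pics/w4.png

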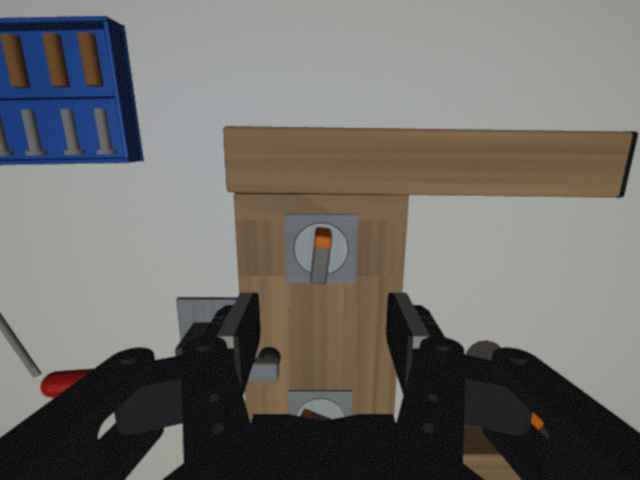

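The wrist view shows the leg flush (seam at row 194). The cam disc is centred at about (321,248), with the bar from (323,235) orange to (319,280), so it is turned slightly clockwise. I'll correct by about 1.5 mm and descend with the fingers half open.

```bash
python3 -c "
from h import *
to([0.5897,0.0485,0.010],1.335)"; python3 -m creep '[[-0.01,-0.01,0.5,0.6,0.45],[-0.01,-0.01,1,0.6,0.45],[-0.01,-0.01,1.3,0.6,0.45],[-0.01,-0.01,1.3,0.6,0.45]]' 20;python3 - <<'E'
from h import *
to([0.5897,0.0485,0.010],1.335)
im=grab_frame("wrist"); cv2.imwrite("pics/w5.png",im)
E
```

```text
t 11.12 pos [0.5889 0.0494 0.1002] ydir 1.4232 q7 1.155 F [ 0.1 -1.  -0.9] grip 0.051 | units [-0.017 -0.013  1.504] twist 0.63 alt -21.87
clock: 11.62
position: [0.5889, 0.0489, 0.0218]
tool_rot: [-3.141, -0.002, 2.913]
force: [0.3, 0.4, -0.7]
grip_width: 0.0383
finger_force: 0.0
t 11.62 pos [0.5889 0.0489 0.0218] ydir 1.342 q7 1.073 F [ 0.3  0.4 -0.7] grip 0.0383 | units [-0.014 -0.003  0.196] twist 0.05 alt -22.45
```

View pics/w5.png

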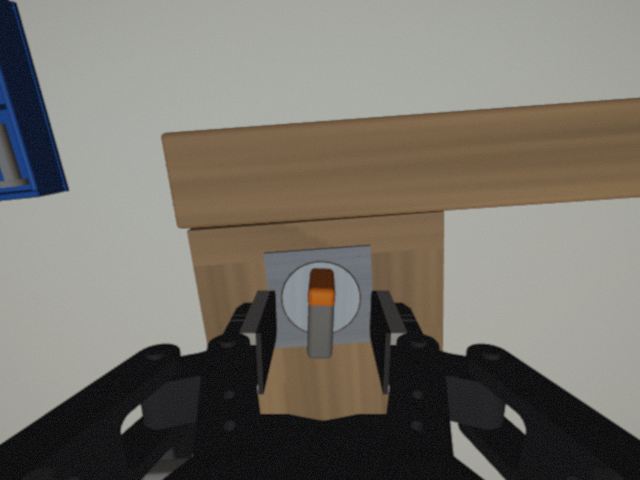

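The bar (321, 268–357) is aligned with the tool and centred between the pads (272–372). I'll descend the rest and grip lightly.

```bash
python3 -m creep '[[0,0,0.1,0,0.45],[0,0,0.2,0,0.45],[0,0,0.2,0,0.2],[0,0,0.2,0,0.05],[0,0,0.2,0,0.05]]' 20;python3 -m creep '[[0,0,0,0,0.05],[0,0,0,0,0.05]]'; cat > m.py <<'E'
from h import *
st=status.observe(); R=Ro.from_euler('xyz',st["tool_rot"]).as_matrix()
print("ydir",round(np.arctan2(R[1,1],R[0,1]),4),"F",np.round(st["force"],1),"M",np.round(st["moment"],3),"t7",round(st["joint_efforts"][6],3),"grip",round(st["grip_width"],4),round(st["finger_force"],1),"q7",round(st["qpos"][6],3),np.round(st["position"],4))
E
python3 m.py
```

```text
clock: 12.3
position: [0.5895, 0.0479, 0.0108]
tool_rot: [-3.141, -0.0, 2.913]
force: [-0.4, -5.5, 0.5]
grip_width: 0.0096
finger_force: 24.4
clock: 12.55
position: [0.5895, 0.0479, 0.0108]
tool_rot: [-3.141, -0.0, 2.913]
force: [-1.0, -5.3, -0.2]
grip_width: 0.0092
finger_force: 24.4
ydir 1.3419 F [-1.  -5.3 -0.2] M [-1.066  0.235 -0.059] t7 0.051 grip 0.0092 24.4 q7 1.071 [0.5895 0.0479 0.0108]
```

```bash
python3 -m creep '[[0,-0.01,0,0.6,0.05],[0,-0.01,0,1.2,0.05],[0,-0.01,0,1.8,0.05],[0,-0.01,0,2.4,0.05],[0,-0.01,0,3,0.05]]'|tail -1; python3 m.py;  python3 -m creep '[[0,0,0,0.6,0.05],[0,0,0,1.2,0.05],[0,0,0,1.8,0.05],[0,0,0,2.4,0.05]]'|tail -1; python3 m.py
```

```text
finger_force: 24.1
ydir 0.9208 F [-0.8 -3.1 -1.4] M [-0.711  0.062  0.1  ] t7 1.479 grip 0.0091 24.1 q7 0.763 [0.5895 0.0478 0.0109]
finger_force: 24.1
ydir 0.5858 F [-0.9 -3.2 -0.9] M [-0.713  0.084  0.116] t7 1.468 grip 0.0094 24.1 q7 0.52 [0.5894 0.0478 0.0108]
```

```bash
for i in 1; do python3 -m creep '[[0,0,0,0.4,0.05],[0,0,0,0.8,0.05],[0,0,0,1.2,0.05]]' >/dev/null; python3 m.py; done; python3 -m creep '[[0,0,0,0.4,0.05],[0,0,0,0.8,0.05],[0,0,0,1.2,0.05]]'>/dev/null; python3 m.py
```

```text
ydir 0.419 F [-1.2 -3.4 -0.8] M [-0.774  0.075  0.111] t7 0.936 grip 0.0095 24.2 q7 0.4 [0.5895 0.0478 0.0109]
ydir 0.2515 F [-0.8 -4.1 -1. ] M [-0.813  0.113  0.114] t7 0.936 grip 0.0097 24.2 q7 0.279 [0.5894 0.0477 0.0108]
```

```bash
python3 -m creep '[[0,0,0,0.4,0.05],[0,0,0,0.8,0.05]]' >/dev/null; python3 m.py; python3 -m creep '[[0,0,0,0.4,0.05],[0,0,0,0.8,0.05]]'>/dev/null; python3 m.py
```

```text
ydir 0.1399 F [-0.3 -3.9 -0.4] M [-0.841  0.135  0.134] t7 0.937 grip 0.0095 24.2 q7 0.198 [0.5894 0.0478 0.0108]
ydir 0.0281 F [-1.5 -3.4  0.4] M [-0.848  0.169  0.162] t7 0.938 grip 0.0094 24.2 q7 0.118 [0.5894 0.0477 0.0108]
```

```bash
python3 -m creep '[[0,0,0,0.4,0.05],[0,0,0,0.8,0.05]]' >/dev/null; python3 m.py
```

```text
ydir -0.0835 F [-1.6 -3.4 -0.2] M [-0.838  0.166  0.164] t7 0.94 grip 0.0095 24.3 q7 0.037 [0.5894 0.0478 0.0108]
```

```bash
python3 -m creep '[[0,0,0,0.4,0.05],[0,0,0,0.4,0.05]]' >/dev/null; python3 m.py; python3 m.py
```

```text
ydir -0.1375 F [-2.1 -4.9  1.1] M [-1.051  0.312 -0.135] t7 -0.631 grip 0.0097 24.5 q7 -0.002 [0.5894 0.0478 0.0108]
ydir -0.1375 F [-2.1 -4.9  1.1] M [-1.051  0.312 -0.135] t7 -0.631 grip 0.0097 24.5 q7 -0.002 [0.5894 0.0478 0.0108]
```

```bash
python3 -m creep '[[0,0,0,0.4,0.05],[0,0,0,0.4,0.05]]' >/dev/null; python3 m.py
```

```text
ydir -0.1929 F [-2.2 -5.7  2.2] M [-1.051  0.363 -0.158] t7 -0.472 grip 0.0096 24.6 q7 -0.042 [0.5894 0.0478 0.0108]
```

```bash
python3 -m creep '[[0,0,0,0.25,0.05],[0,0,0,0.5,0.05]]' >/dev/null; python3 m.py
```

```text
ydir -0.2637 F [-1.8 -4.5  1.9] M [-1.066  0.356  0.1  ] t7 0.564 grip 0.0098 24.6 q7 -0.094 [0.5894 0.0478 0.0108]
```

```bash
python3 -m creep '[[0,0,0,0.25,0.05],[0,0,0,0.5,0.05]]' >/dev/null; python3 m.py
```

```text
ydir -0.3335 F [-2.8 -5.2  2.4] M [-1.145  0.349  0.095] t7 0.546 grip 0.0095 24.6 q7 -0.144 [0.5894 0.0478 0.0108]
```

```bash
python3 -m creep '[[0,0,0,0.4,0.05],[0,0,0,0.8,0.05]]' >/dev/null; python3 m.py
```

```text
ydir -0.4459 F [-1.7 -5.1  1.1] M [-1.178  0.42   0.147] t7 0.96 grip 0.0092 24.6 q7 -0.226 [0.5894 0.0478 0.0109]
```

```bash
python3 -m creep '[[0,0,0,0.4,0.05],[0,0,0,0.8,0.05]]' >/dev/null; python3 m.py
```

```text
ydir -0.5575 F [-2.2 -5.8  2. ] M [-1.147  0.381  0.091] t7 0.947 grip 0.0095 24.6 q7 -0.308 [0.5894 0.0477 0.0108]
```

```bash
python3 -m creep '[[0,0,0,0.4,0.05],[0,0,0,0.8,0.05]]' >/dev/null; python3 m.py
```

```text
ydir -0.6692 F [-2.6 -5.   2.3] M [-1.122  0.51   0.143] t7 0.949 grip 0.0096 24.6 q7 -0.39 [0.5894 0.0478 0.0109]
```

```bash
sed -i 's/^print.*/print(round(np.arctan2(R[1,1],R[0,1]),3),"F",np.round(st["force"],1),"Mz",round(st["moment"][2],3),"t7",round(st["joint_efforts"][6],2))/' m.py
python3 -m creep '[[0,0,0,0.2,0.05]]' >/dev/null; python3 m.py;python3 -m creep '[[0,0,0,0.2,0.05]]' >/dev/null; python3 m.py;python3 -m creep '[[0,0,0,0.2,0.05]]' >/dev/null; python3 m.py;python3 -m creep '[[0,0,0,0.2,0.05]]' >/dev/null; python3 m.py
```

```text
-0.697 F [-3.1 -5.6  2.1] Mz 0.18 t7 0.1
-0.724 F [-1.9 -5.5  2.6] Mz 0.158 t7 0.4
-0.752 F [-2.2 -5.1  3. ] Mz 0.097 t7 0.41
-0.78 F [-2.6 -5.8  2. ] Mz 0.146 t7 0.41
```

```bash

python3 -m creep '[[0,0,0,0.2,0.05]]' >/dev/null; python3 m.py;python3 -m creep '[[0,0,0,0.2,0.05]]' >/dev/null; python3 m.py;python3 -m creep '[[0,0,0,0.2,0.05]]' >/dev/null; python3 m.py;python3 -m creep '[[0,0,0,0.2,0.05]]' >/dev/null; python3 m.py
```

```text
-0.808 F [-2.5 -5.9  3.4] Mz 0.149 t7 0.4
-0.836 F [-3.4 -4.7  3.1] Mz 0.201 t7 0.39
-0.864 F [-3.4 -5.9  2.2] Mz 0.127 t7 0.38
-0.892 F [-3.2 -5.   3.2] Mz 0.175 t7 0.38
```

```bash

python3 -m creep '[[0,0,0,0.2,0.05]]' >/dev/null; python3 m.py;python3 -m creep '[[0,0,0,0.2,0.05]]' >/dev/null; python3 m.py;python3 -m creep '[[0,0,0,0.2,0.05]]' >/dev/null; python3 m.py
```

```text
-0.92 F [-3.1 -5.9  2.8] Mz 0.187 t7 0.37
-0.947 F [-3.1 -5.8  3.4] Mz 0.181 t7 0.36
-0.975 F [-4.1 -5.8  3.2] Mz 0.187 t7 0.35
```

```bash

python3 -m creep '[[0,0,0,0.2,0.05]]' >/dev/null; python3 m.py;python3 -m creep '[[0,0,0,0.2,0.05]]' >/dev/null; python3 m.py;python3 -m creep '[[0,0,0,0.2,0.05]]' >/dev/null; python3 m.py
```

```text
-1.003 F [-4.  -5.6  3.3] Mz 0.169 t7 0.34
-1.031 F [-3.1 -4.7  3.5] Mz 0.238 t7 0.33
-1.059 F [-3.8 -6.4  3.7] Mz 0.264 t7 0.31
```

```bash

python3 -m creep '[[0,0,0,0.2,0.05]]' >/dev/null; python3 m.py; python3 -m creep '[[0,0,0,0.1,0.05]]' >/dev/null; python3 m.py
```

```text
-1.087 F [-3.5 -4.9  4. ] Mz 0.312 t7 0.3
-1.101 F [-3.9 -4.9  4.7] Mz 0.272 t7 -0.13
```

The torque has come up to about 0.25 N m, which is firm. I'll release and lift away.

```bash
python3 -m creep '[[0,0,0,0,0.3],[0,0,0,0,0.35],[0,0,0,0,0.35]]' >/dev/null; python3 m.py; python3 -m creep '[[0,0,-0.5,0,0.35],[0,0,-1,0,0.35],[0,0,-1.5,0,0.35],[0,0,-1.5,0,0.35]]'; python3 - <<'E'
from h import *
im=grab_frame("wrist"); cv2.imwrite("pics/w6.png",im)
E
```

```text
-1.1 F [1.  0.5 0.5] Mz -0.0 t7 0.01
clock: 19.8
position: [0.5906, 0.0485, 0.1026]
tool_rot: [3.141, -0.003, 0.47]
force: [0.4, 0.2, -0.2]
grip_width: 0.0297
finger_force: 0.0
```

View pics/w6.png

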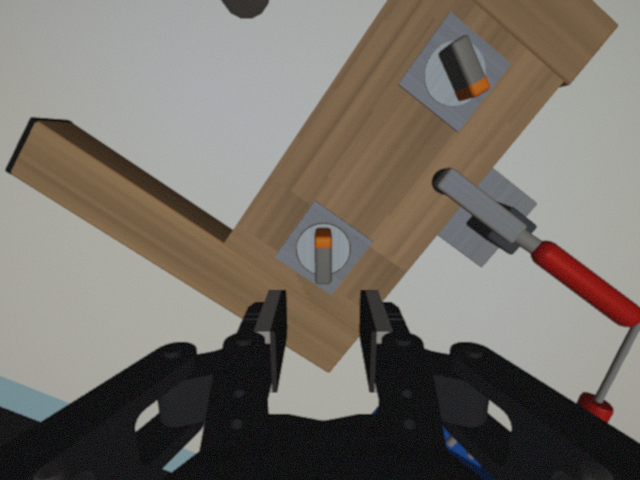

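The wrist view shows the leg flush against the board, with no visible seam gap near (290,300). The bar at (323,255) is in line with the tool, so it did not lag, and the robot is clear.

```bash
python3 -c "
from workcell import bot
print(bot.job_done())"
```

```text
the job is handed in; nothing more can be done
None
```

The leg is pushed home and sits flush, the cam is turned about 2.5 rad clockwise to roughly 0.25 N m (inside the firm range), the robot is clear, and the job is handed in with no verdict returned.

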